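Seat the rocking canister lid

ROBOT

A 7-joint arm with a two-finger parallel gripper is mounted at the origin on the work surface. World frame = base frame: x ahead of the robot, y to its left, z up, the work surface at z = 0. Lengths are in m, angles in rad, forces in N, time in s.
With the tool pointing down it reaches from about 0.425 to 0.925 m from the base axis. Payload 6.8 kg.
Tool frame: the origin (TCP) lies on the front face of the gripper's body, between the roots of the fingers; the fingertips stand 73 mm ahead of it and the grasp point (between the pads) lies 54 mm ahead of it; z points along the fingers, y is the direction in which the jaws open and shut (so a half turn about z gives the same grasp; the last joint's range is limited). The gripper opens to 85 mm and grips with 20 to 120 N. Pads are 22 mm wide; open, the fingers measure 114 mm over their backs; the gripper's body (76 mm by 85 mm) begins 54 mm behind the grasp point. The pads swing forward as they close: fully open they stand 13 mm farther back than shut.
Start: joints at [1.132, 0.477, 0.022, 1.555, -0.011, 1.109, -0.083], TCP at [0.219, -0.638, 0.304] pointing down, gripper open.
Joint ranges: [-2.96, 2.96], [-0.34, 2.1], [-1.41, 1.46], [0.24, 2.44], [-1.37, 4.51], [0.17, 1.92], [-2.96, 2.96]. Speed limits (rad/s): [2.39, 2.39, 3.14, 3.14, 3.14, 3.14, 3.14].

INTERFACE

Orientations are given as a rotation vector (axis times angle).
In Python, from bench import * gives the robot as it stands.
- The arm moves only by the tool jog_arm, never from a script. Its argument "plan" is a list of rows, each a list of 2 entries, a list of its own where there are three numbers: the shift along the world's x, y, z in cm, then the turn about the world's z in rad. In form: [[[tx, ty, tz], twist], ...]. A call has 1 to 12 rows; each row shifts and turns the commanded pose from where the row before left it; what a row does not reach is not made up. A row lasts 1/10 s, in which the tool goes at most 50 mm and 8.59 degrees, less where a joint would pass 70% of its speed; a pose out of reach is approached as far as the arm can. A call is refused whole if a number of a shift passes 5 or a number of a turn 0.15, either way. A call with a gripper value outside its range is refused whole. "hand" is the finger opening in cm, from 0 to 8.54, set as the call begins (left out, the last holds). The fingers move at their own pace and stop on an object; "grip_force" is the grip in N (left out, the last holds). Time passes only in rows, so rows that do not move let the fingers close. It gives the time, the measured TCP pose, the force and the opening at its end, in the units of the state.
- get_obs(): the state, without advancing time (a new reading comes with each control period).
- grab_frame(name): name is "scene" or "top" or "wrist"; returns the picture (420x560x3 uint8, red, green, blue); there is no depth.
- get_calibration(name): a dict with "intrinsics" (3x3 intrinsics, pixels), "xyz" and "orientation" of the camera in the world. Camera axes: x right, y down, z forward; pixel columns grow to the right and rows downward; lengths in m; the calibration is good to about 2 mm. A picture is of the moment at which its call begins: read the wrist's pose just before it. get_calibration takes no time and is no camera call; for the wrist camera it gives the pose at the moment of the call.
- hand_in(): hands the job in, once; it reports no verdict.
The state is a dict: "clock": time; "joints": joint angles; "qvel": joint speeds; "tau": joint torques, N m; "tcp_pos": TCP position; "orientation": TCP orientation; "contact_force": force on the tool from outside, world axes, zero at the start; "moment": the same for the moment, N m; "grip_width": finger opening in m.
Only numpy, scipy, OpenCV 4.12 (cv2) and the standard library are available. Lean on these libraries where they do the work, as an engineer would, in place of code of your own. Each camera call takes 0.05 s, during which the arm holds its last target. There are 200 camera calls.

TASK

One of the four canister lids in the drainer tray is not properly on. Press with a fingertip near the edge of the lids until you find the one that rocks, then press that lid down until it is fully home, level on its canister. Finish while still holding it pressed down; do not lift any lid off, and leave the jar and the spatula where they are.

Things in the scene. Friction and masses are not known exactly. Their poses are not given: they have to be found in the camera images.
- lid_1: Round flat wooden lid, one of four alike: 110 mm across, flat top 6 mm thick, skirt 16 mm down round the canister's mouth, about 3.5 mm of sideways play. Origin: centre of its underside, 6 mm below the top face; z up. Tops stand 87 to 107 mm above the counter; the canisters stand at unequal heights (12 mm spread), so height does not tell the loose lid. See group for how lids behave.
- lid_2: Round flat wooden lid, one of four alike: 110 mm across, flat top 6 mm thick, skirt 16 mm down round the canister's mouth, about 3.5 mm of sideways play. Origin: centre of its underside, 6 mm below the top face; z up. Tops stand 87 to 107 mm above the counter; the canisters stand at unequal heights (12 mm spread), so height does not tell the loose lid. See group for how lids behave.
- lid_3: Round flat wooden lid, one of four alike: 110 mm across, flat top 6 mm thick, skirt 16 mm down round the canister's mouth, about 3.5 mm of sideways play. Origin: centre of its underside, 6 mm below the top face; z up. Tops stand 87 to 107 mm above the counter; the canisters stand at unequal heights (12 mm spread), so height does not tell the loose lid. See group for how lids behave.
- lid_4: Round flat wooden lid, one of four alike: 110 mm across, flat top 6 mm thick, skirt 16 mm down round the canister's mouth, about 3.5 mm of sideways play. Origin: centre of its underside, 6 mm below the top face; z up. Tops stand 87 to 107 mm above the counter; the canisters stand at unequal heights (12 mm spread), so height does not tell the loose lid. See group for how lids behave.
- group (a point): Middle of the four lids, 90 mm up. A lid that is home gives nowhere. The loose one (any of the four) rests level, 8 mm proud, on a stiff seal 20 mm wide that has ridden up at its centre: under 1 N at 35-40 mm from the centre tips it 0.2 rad onto the rim (4 to 6 mm down there), and it tips back. About 12 N at its centre slides the seal down; lid and seal go 8 mm down to the rim and stay.
- tray: Grey plastic drainer tray, 300 x 300 mm, walls 30 mm high, fixed. Origin at the centre of its underside. The four white round canisters (94 mm across, fixed) stand in it in a 2 x 2 square, 136 mm from centre to centre along the tray's x and y axes, in any order.
- plates: Bystander: two stacked white plates, 184 mm across, 26 mm high together, fixed, right (-y) of the tray. Origin at the centre of the underside.
- jar: Bystander: glass jar with a twist cap, 68 mm across, 115 mm high, standing loose left (+y) of the tray. Origin at the centre of its underside.
- spatula: Bystander: steel spatula lying loose on the counter beyond (+x) the tray, its length roughly along the tray's y axis. Origin at its underside, near mid-length.
Not all that is in view belongs to the job. Leave any grey or orange look-alike of the lid_4 alone.

How it is judged:
By the outcome, as a careful person would: the job done as asked, in the order asked, and still so for the second after the job is handed in, while the arm keeps its last pose, push and grip.
It also fails if it takes over 48 s, if anything falls off the work surface, if the arm or the gripper's body presses on something with over 40 N, if the wrist force passes 120 N, or if a joint passes its speed limit or range.

## Working session

There is one attempt and no reset: what is moved stays moved. The work goes in short steps, Python scripts to look and compute and a tool call to move; the robot and the scene stay as the last step left them, time stands still between calls to the robot, and variables do not carry over. Pictures are saved under pics/ and viewed, about 8 in all and at most 12, crops included, and the job is handed in when it is done.

Besides the shell and the picture viewer there is one more tool, called after "Call:" in YAML: its name, and indented under it one key for each argument. jog_arm: Moves the arm, as the interface text tells. Its arguments: {"type":"object","properties":{"plan":{"type":"array","items":{"type":"array"}},"hand":{"type":"number"},"grip_force":{"type":"number"}},"required":["plan"]}

```bash
mkdir -p pics
python3 - <<'E'
from bench import *
import cv2,numpy as np
o=get_obs();print(o)
for n in("scene","top"):
    cv2.imwrite(f"pics/{n}0.png",grab_frame(n)[:,:,::-1]);print(n,get_calibration(n))
a=cv2.imread("pics/scene0.png");b=cv2.imread("pics/top0.png")
E
```

```text
{'clock': 0.0, 'joints': array([ 1.1318922 ,  0.47778508,  0.0223513 ,  1.55644923, -0.01146194,
        1.10927458, -0.0831115 ]), 'qvel': array([-0.00104285, -0.00120302, -0.00166694, -0.00134846, -0.0006255 ,
       -0.00043591,  0.00215115]), 'tau': array([ 1.39835274e-04, -5.96449399e+01,  1.60800699e+00, -2.81195748e+01,
        1.24574071e-02,  9.38304118e-03, -5.84205623e-05]), 'tcp_pos': array([ 0.21907674, -0.63798135,  0.30293683]), 'orientation': array([-3.09700886e+00, -5.17001493e-01,  7.25693587e-04]), 'contact_force': array([-0.31738552,  0.14179544, -0.86743459]), 'moment': array([ 0.03632768, -0.03697904,  0.04693587]), 'grip_width': 0.08550615961912582}
scene {'intrinsics': array([[442.70282445,   0.        , 277.79455087],
       [  0.        , 442.70282445, 208.91155715],
       [  0.        ,   0.        ,   1.        ]]), 'xyz': array([ 1.60269556, -0.26756236,  0.77841307]), 'orientation': array([-1.82041478, -1.32410292,  0.71475818])}
top {'intrinsics': array([[489.82383499,   0.        , 278.86251288],
       [  0.        , 489.82383499, 205.92362807],
       [  0.        ,   0.        ,   1.        ]]), 'xyz': array([0.45209587, 0.02567004, 1.36561283]), 'orientation': array([-2.16791767,  2.15279358, -0.10960963])}
```

View pics/top0.png

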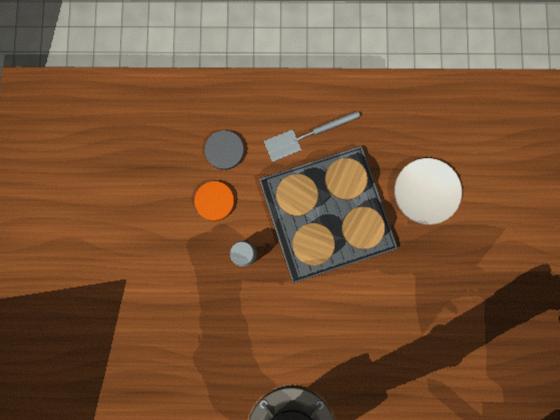

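View pics/scene0.png

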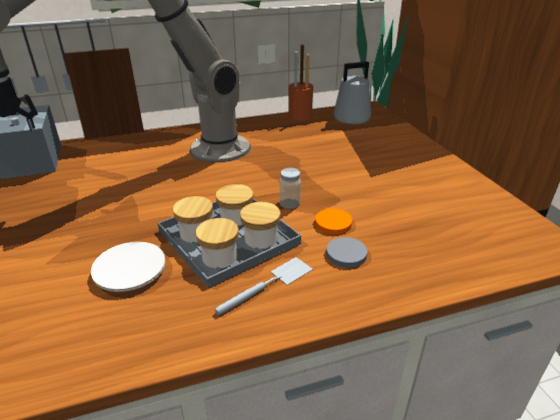

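The top view shows four wooden lids at about (298,195), (346,179), (313,244) and (363,227) in the tray. The look-alikes are the grey disc (224,150), the orange disc (214,200) and the white plates (428,190), all outside the tray. The scene view agrees, with lids at (194,208), (235,194), (217,232) and (261,214), and the jar at (290,187).

```bash
cat > h.py <<'E'
import cv2,numpy as np
from scipy.spatial.transform import Rotation as R
def ray(c,px):
    d=np.linalg.solve(c["intrinsics"],[px[0],px[1],1]); return R.from_rotvec(c["orientation"]).as_matrix()@d
def plane(c,px,z):
    d=ray(c,px); return c["xyz"]+d*(z-c["xyz"][2])/d[2]
def proj(c,p):
    q=c["intrinsics"]@(R.from_rotvec(c["orientation"]).as_matrix().T@(np.asarray(p)-c["xyz"])); return q[:2]/q[2]
E
python3 - <<'E'
from h import *
from bench import get_calibration
T=get_calibration("top");S=get_calibration("scene")
def lids(f,box):
    im=cv2.imread(f);h=cv2.cvtColor(im,cv2.COLOR_BGR2HSV)
    m=((h[...,0]>=11)&(h[...,0]<=26)&(h[...,2]>140)&(h[...,1]>70)).astype(np.uint8)*255
    k=np.zeros_like(m);x0,y0,x1,y1=box;k[y0:y1,x0:x1]=m[y0:y1,x0:x1]
    k=cv2.morphologyEx(k,cv2.MORPH_OPEN,np.ones((3,3)))
    out=[]
    for c in cv2.findContours(k,0,1)[0]:
        if cv2.contourArea(c)>300: e=cv2.fitEllipse(cv2.convexHull(c));out.append((e,cv2.contourArea(c)));cv2.ellipse(im,e,(255,0,0),1)
    return out,cv2.resize(im[y0:y1,x0:x1],None,fx=3,fy=3)
t,it=lids("pics/top0.png",(258,140,405,285));s,is_=lids("pics/scene0.png",(155,175,305,280))
for e,a in t: print("top",np.round(e[0],1),np.round(e[1],1),a,plane(T,e[0],.097).round(4))
for e,a in s: print("sc",np.round(e[0],1),np.round(e[1],1),a,plane(S,e[0],.097).round(4))
it=cv2.resize(it,(400,400));is_=cv2.resize(is_,(400,280))
cv2.imwrite("pics/c1.png",np.hstack([it,np.vstack([is_,np.zeros((120,400,3),np.uint8)])]))
E
```

```text
top [312.8 243.8] [41.3 41.7] 1301.5 [ 0.4948 -0.0507  0.097 ]
top [363.1 227.6] [41.3 42. ] 1310.5 [ 0.5376 -0.1808  0.097 ]
top [296.4 194.4] [41.1 41.2] 1284.0 [ 0.6232 -0.008   0.097 ]
top [346.  178.3] [40.7 41.3] 1272.5 [ 0.6666 -0.1375  0.097 ]
sc [170.1 271.5] [23.8 32.1] 355.0 [ 0.7969 -0.272   0.097 ]
sc [216.4 230.1] [25.5 43.3] 825.5 [ 0.6723 -0.1397  0.097 ]
sc [278.9 228. ] [ 82.8 138.8] 1264.0 [0.7139 0.017  0.097 ]
sc [216.3 201. ] [ 66.1 150.5] 4683.0 [ 0.5336 -0.1127  0.097 ]
```

View pics/c1.png

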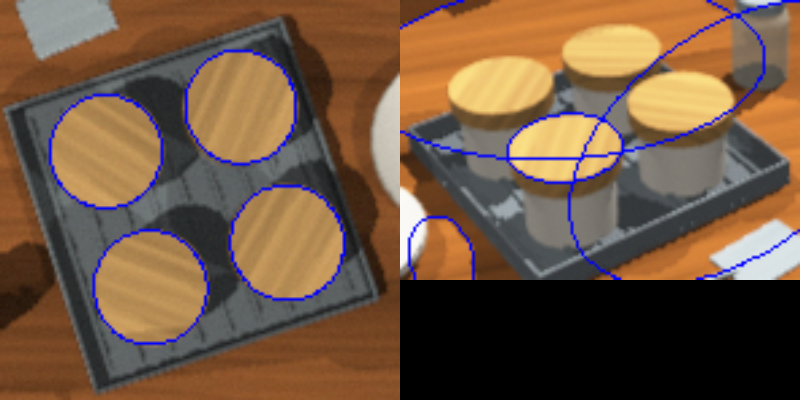

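The crop shows the ellipses sitting tightly on the four lids in the top view. In the scene view I'll use the centres I read by eye to get heights.

Run:
```python
from h import *
from bench import get_calibration
T=get_calibration("top");S=get_calibration("scene")
g=np.array([0,0.]);P={}
for n,t,s in [("A",(312.8,243.8),(234.1,194.1)),("B",(363.1,227.6),(192.5,207.2)),("C",(296.4,194.4),(260,212.9)),("D",(346,178.3),(216.4,230.1))]:
    zs=np.linspace(.07,.12,501);r=[np.linalg.norm(proj(S,plane(T,t,z))-s) for z in zs];i=np.argmin(r)
    P[n]=plane(T,t,zs[i]);print(n,P[n].round(4),"res px",round(r[i],2))
g=np.mean(list(P.values()),0)
for n,p in P.items():
    d=g-p;d[2]=0;d/=np.linalg.norm(d);print(n,"press xy",(p+.037*d).round(4))
```

```text
A [ 0.4952 -0.0514  0.0857] res px 0.3
B [ 0.5379 -0.1816  0.0926] res px 0.03
C [ 0.6239 -0.0081  0.0919] res px 0.21
D [ 0.6672 -0.1382  0.0932] res px 0.36
A press xy [ 0.5282 -0.0681  0.0857]
B press xy [ 0.5544 -0.1485  0.0926]
C press xy [ 0.6075 -0.0412  0.0919]
D press xy [ 0.6342 -0.1215  0.0932]
```

Call:
jog_arm:
  plan:
    - [[2,3,0],0]
    - [[2,3,0],0]
    - [[2,3,0],0]
    - [[2,3,0],0]
    - [[2,3,0],0]
    - [[2,3,0],0]
    - [[2,3,0],0]
    - [[2,3,0],0]
    - [[2,3,0],0]
    - [[2,3,0],0]
  hand: 0
  grip_force: 30

```text
clock: 1.1
tcp_pos: [0.4197, -0.337, 0.3036]
orientation: [-3.098, -0.517, 0.001]
contact_force: [0.7, -0.0, 0.5]
grip_width: 0.0001
```

Call:
jog_arm:
  plan:
    - [[1.7,2.4,-0.9],0]
    - [[1.7,2.4,-0.9],0]
    - [[1.7,2.4,-1.3],0]
    - [[1.7,2.4,-1.5],0]
    - [[1.7,2.4,-1.5],0]
    - [[1.7,2.4,-1.5],0]
    - [[1.7,2.3,-1.8],0]
    - [[1.5,2.2,-2],0]
    - [[0,0,-0.7],0]
    - [[0,0,0],0]
    - [[0,0,0],0]

```text
clock: 2.2
tcp_pos: [0.5527, -0.1506, 0.183]
orientation: [3.099, 0.515, -0.001]
contact_force: [-0.1, -0.3, 1.2]
grip_width: -0.0
```

Call:
jog_arm:
  plan:
    - [[0.1,0.2,-0.4],0]
    - [[0,0,-0.4],0]
    - [[0,0,-0.2],0]
    - [[0,0,-0.2],0]
    - [[0,0,0],0]
    - [[0,0,0],0]

```text
clock: 2.8
tcp_pos: [0.5543, -0.1475, 0.1709]
orientation: [3.099, 0.517, 0.0]
contact_force: [0.6, -0.1, -0.3]
grip_width: 0.0002
```

Call:
jog_arm:
  plan:
    - [[0,0,-0.1],0]
    - [[0,0,-0.1],0]
    - [[0,0,0],0]

```text
clock: 3.1
tcp_pos: [0.5544, -0.1473, 0.1689]
orientation: [-3.099, -0.517, -0.0]
contact_force: [-0.1, -0.8, 0.3]
grip_width: 0.0003
```

Call:
jog_arm:
  plan:
    - [[0,0,-0.1],0]
    - [[0,0,-0.1],0]
    - [[0,0,0],0]

```text
clock: 3.4
tcp_pos: [0.5542, -0.1473, 0.1668]
orientation: [-3.099, -0.517, 0.0]
contact_force: [0.4, 1.0, 0.0]
grip_width: 0.0001
```

Call:
jog_arm:
  plan:
    - [[0,0,-0.1],0]
    - [[0,0,0],0]

```text
clock: 3.6
tcp_pos: [0.5542, -0.1474, 0.1658]
orientation: [-3.099, -0.517, 0.0]
contact_force: [0.0, 0.8, 0.5]
grip_width: 0.0001
```

Call:
jog_arm:
  plan:
    - [[0,0,-0.1],0]
    - [[0,0,0],0]

```text
clock: 3.8
tcp_pos: [0.5544, -0.1473, 0.1651]
orientation: [3.099, 0.517, 0.0]
contact_force: [-0.2, 0.6, 2.2]
grip_width: 0.0
```

Call:
jog_arm:
  plan:
    - [[0,0,-0.1],0]
    - [[0,0,0],0]

```text
clock: 4.0
tcp_pos: [0.5545, -0.1474, 0.1647]
orientation: [3.098, 0.517, 0.001]
contact_force: [-1.7, 1.4, 7.7]
grip_width: -0.0001
```

Run:
```python
from bench import *
import cv2,numpy as np
s=grab_frame("scene")[:,:,::-1];cv2.imwrite("pics/scene1.png",s)
a=cv2.imread("pics/scene0.png");c=lambda i:cv2.resize(i[170:270,160:290],(400,308),interpolation=cv2.INTER_CUBIC)
cv2.imwrite("pics/c2.png",np.hstack([c(a),c(s)]))
```

```text
(no output)
```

View pics/c2.png

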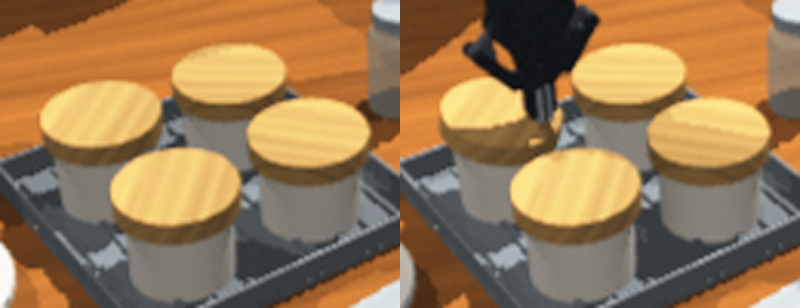

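Lid B (left in this crop) has the same outline before and under 7.7 N at its edge, so it is home. Contact was at 92 mm, which agrees with vision. Next is lid D (front).

Call:
jog_arm:
  plan:
    - [[0,0,1.0],0]
    - [[0,0,1.0],0]
    - [[2,0.6,0],0]
    - [[2,0.7,0],0]
    - [[2,0.7,0],0]
    - [[2,0.6,0],0]
    - [[0,0,-0.8],0]
    - [[0,0,-0.6],0]
    - [[0,0,-0.2],0]
    - [[0,0,0],0]

```text
clock: 5.05
tcp_pos: [0.6332, -0.1219, 0.1682]
orientation: [-3.099, -0.516, 0.001]
contact_force: [-0.5, 1.6, 4.2]
grip_width: -0.0002
```

Call:
jog_arm:
  plan:
    - [[0,0,-0.1],0]
    - [[0,0,0],0]

```text
clock: 5.25
tcp_pos: [0.6332, -0.1219, 0.1681]
orientation: [3.099, 0.516, -0.001]
contact_force: [-3.3, 1.7, 10.3]
grip_width: -0.0003
```

Call:
jog_arm:
  plan:
    - [[0,0,-0.1],0]
    - [[0,0,0],0]

```text
clock: 5.45
tcp_pos: [0.6332, -0.1219, 0.1681]
orientation: [3.099, 0.516, -0.001]
contact_force: [-6.1, 1.6, 17.5]
grip_width: 0.0001
```

Call:
jog_arm:
  plan:
    - [[0,0,-0.1],0]
    - [[0,0,0],0]

```text
clock: 5.65
tcp_pos: [0.6332, -0.1219, 0.1681]
orientation: [3.099, 0.515, -0.001]
contact_force: [-9.7, 2.1, 23.6]
grip_width: 0.0001
```

Run:
```python
from bench import *
import cv2
cv2.imwrite("pics/scene2.png",grab_frame("scene")[:,:,::-1])
```

Call:
jog_arm:
  plan:
    - [[0,0,1.2],0]
    - [[0,0,1.2],0]
    - [[-0.7,2,0],0]
    - [[-0.7,2,0],0]
    - [[-0.6,2,0],0]
    - [[-0.6,2.1,0],0]
    - [[0,0,-0.8],0]
    - [[0,0,-0.8],0]
    - [[0,0,-0.4],0]
    - [[0,0,0],0]

```text
clock: 6.7
tcp_pos: [0.608, -0.0421, 0.1681]
orientation: [3.099, 0.514, -0.002]
contact_force: [0.2, -0.5, 0.5]
grip_width: 0.0002
```

Call:
jog_arm:
  plan:
    - [[0,0,-0.1],0]
    - [[0,0,0],0]

```text
clock: 6.9
tcp_pos: [0.6083, -0.0413, 0.1678]
orientation: [3.099, 0.515, -0.0]
contact_force: [0.7, -0.2, 0.5]
grip_width: -0.0003
```

Call:
jog_arm:
  plan:
    - [[0,0,-0.1],0]
    - [[0,0,0],0]

```text
clock: 7.1
tcp_pos: [0.6083, -0.0411, 0.1676]
orientation: [3.098, 0.516, 0.0]
contact_force: [-3.1, -1.8, 6.7]
grip_width: -0.0001
```

Run:
```python
from bench import *
import cv2
cv2.imwrite("pics/scene3.png",grab_frame("scene")[:,:,::-1])
```

Call:
jog_arm:
  plan:
    - [[0,0,0.9],0]
    - [[0,0,0.9],0]
    - [[-2,-0.7,0],0]
    - [[-2,-0.7,0],0]
    - [[-2,-0.7,0],0]
    - [[-2,-0.6,0],0]
    - [[0,0,-0.8],0]
    - [[0,0,-0.8],0]
    - [[0,0,-0.2],0]
    - [[0,0,-0.2],0]
    - [[0,0,0],0]

```text
clock: 8.25
tcp_pos: [0.5287, -0.067, 0.1645]
orientation: [-3.098, -0.518, 0.0]
contact_force: [0.6, 0.1, 0.5]
grip_width: 0.0001
```

Call:
jog_arm:
  plan:
    - [[0,0,-0.1],0]
    - [[0,0,0],0]

```text
clock: 8.45
tcp_pos: [0.5285, -0.0673, 0.1639]
orientation: [-3.099, -0.517, -0.0]
contact_force: [0.1, 0.2, 0.5]
grip_width: 0.0006
```

Call:
jog_arm:
  plan:
    - [[0,0,-0.1],0]
    - [[0,0,0],0]

```text
clock: 8.65
tcp_pos: [0.5283, -0.0674, 0.1629]
orientation: [3.099, 0.517, 0.0]
contact_force: [1.0, -0.1, -0.2]
grip_width: -0.0003
```

Call:
jog_arm:
  plan:
    - [[0,0,-0.1],0]
    - [[0,0,0],0]

```text
clock: 8.85
tcp_pos: [0.5283, -0.0674, 0.1621]
orientation: [3.099, 0.517, 0.0]
contact_force: [-1.2, -0.2, 1.5]
grip_width: 0.0001
```

Call:
jog_arm:
  plan:
    - [[0,0,-0.1],0]
    - [[0,0,0],0]

```text
clock: 9.05
tcp_pos: [0.5284, -0.0674, 0.162]
orientation: [3.098, 0.517, 0.0]
contact_force: [-4.8, 0.7, 13.3]
grip_width: -0.0
```

Call:
jog_arm:
  plan:
    - [[0,0,-0.1],0]
    - [[0,0,0],0]

```text
clock: 9.25
tcp_pos: [0.5284, -0.0674, 0.162]
orientation: [3.098, 0.517, 0.0]
contact_force: [-7.4, 0.6, 21.6]
grip_width: -0.0002
```

Run:
```python
from bench import *
import cv2,numpy as np
cv2.imwrite("pics/scene4.png",grab_frame("scene")[:,:,::-1])
I=[cv2.imread(f"pics/scene{i}.png") for i in range(5)]
R=[]
for i,(x,y) in zip((1,2,3,4),((193,213),(217,237),(260,220),(235,199))):
    c=lambda k:cv2.resize(k[y-25:y+25,x-30:x+30],(200,167),interpolation=cv2.INTER_CUBIC)
    R.append(np.vstack([c(I[0]),c(I[i]),cv2.absdiff(c(I[0]),c(I[i]))]))
cv2.imwrite("pics/c3.png",np.hstack(R))
```

```text
(no output)
```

View pics/c3.png

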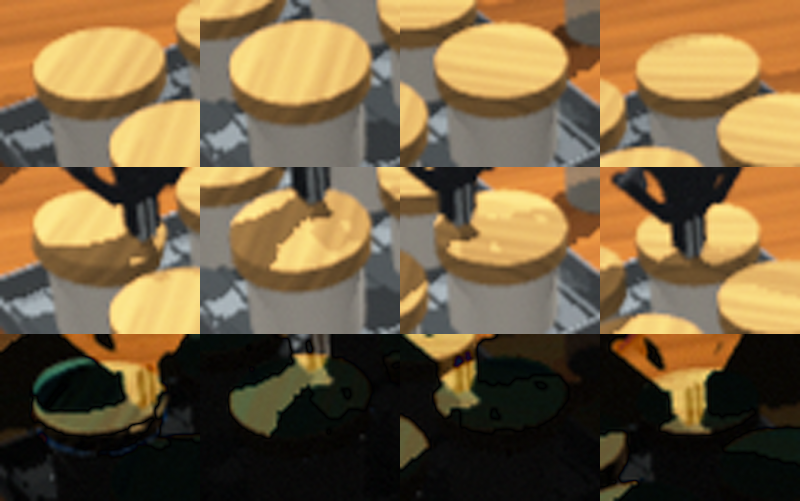

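On closer look, B's outline (first column) did change under the edge press: its back edge rose and its front edge dropped. The other three outlines stayed put. My earlier reading of B as home was wrong. The contact-minus-vision heights also single out B: -0.6 mm against +2 to +3.3 mm for the others. I'll re-measure B's centre and then probe it gently there.

Call:
jog_arm:
  plan:
    - [[0,0,1.3],0]
    - [[0,0,1.3],0]
    - [[0,0,0],0]

```text
clock: 9.6
tcp_pos: [0.5295, -0.0675, 0.1878]
orientation: [3.098, 0.517, 0.006]
contact_force: [-0.4, -0.0, -0.2]
grip_width: -0.0002
```

Run:
```python
from bench import *
from h import *
im=grab_frame("top")[:,:,::-1].copy();cv2.imwrite("pics/top1.png",im);T=get_calibration("top")
h=cv2.cvtColor(im,cv2.COLOR_BGR2HSV)
m=((h[...,0]>=11)&(h[...,0]<=26)&(h[...,2]>100)&(h[...,1]>70)).astype(np.uint8)*255
k=np.zeros_like(m);k[200:258,335:392]=m[200:258,335:392]
k=cv2.morphologyEx(k,cv2.MORPH_OPEN,np.ones((3,3)))
for c in cv2.findContours(k,0,1)[0]:
    if cv2.contourArea(c)>200: e=cv2.fitEllipse(cv2.convexHull(c));print(e,cv2.contourArea(c),plane(T,e[0],.097))
print(get_obs()["tcp_pos"])
```

```text
((371.11102294921875, 228.59796142578125), (25.20001983642578, 39.45353317260742), 8.534022331237793) 645.5 [ 0.53516918 -0.20158063  0.097     ]
[ 0.5289434  -0.06745609  0.18687913]
```

Call:
jog_arm:
  plan:
    - [[0.2,-2,0],0]
    - [[0.2,-2,0],0]
    - [[0.2,-2,0],0]
    - [[0.1,-2,0],0]
    - [[0.1,-2,0],0]
    - [[0.1,-1.4,0],0]
    - [[0,0,-0.7],0]
    - [[0,0,-0.5],0]
    - [[0,0,0],0]

```text
clock: 10.55
tcp_pos: [0.5367, -0.1798, 0.1726]
orientation: [-3.097, -0.52, 0.003]
contact_force: [0.2, -0.1, -0.9]
grip_width: -0.0002
```

Call:
jog_arm:
  plan:
    - [[0,0,-0.1],0]
    - [[0,0,-0.1],0]
    - [[0,0,0],0]

```text
clock: 10.85
tcp_pos: [0.5373, -0.1809, 0.1719]
orientation: [-3.098, -0.518, -0.0]
contact_force: [-0.3, -0.0, -0.2]
grip_width: -0.0002
```

Call:
jog_arm:
  plan:
    - [[0,0,-0.1],0]
    - [[0,0,-0.1],0]
    - [[0,0,0],0]

```text
clock: 11.15
tcp_pos: [0.5372, -0.1814, 0.1698]
orientation: [-3.099, -0.517, 0.0]
contact_force: [-0.8, -0.2, -0.8]
grip_width: -0.0
```

Call:
jog_arm:
  plan:
    - [[0,0,-0.1],0]
    - [[0,0,0],0]

```text
clock: 11.35
tcp_pos: [0.5373, -0.1815, 0.1695]
orientation: [3.099, 0.517, 0.0]
contact_force: [-2.5, 1.8, 5.1]
grip_width: -0.0001
```

The centre holds at 169.6 mm TCP height with 5 N, while the edge gave way to 165.0 mm. So B is the lid that rocks, and I'm pressing it home from here.

Call:
jog_arm:
  plan:
    - [[0,0,-0.1],0]
    - [[0,0,-0.1],0]
    - [[0,0,-0.1],0]
    - [[0,0,-0.1],0]
    - [[0,0,-0.1],0]
    - [[0,0,-0.1],0]
    - [[0,0,0],0]

```text
clock: 12.05
tcp_pos: [0.5373, -0.1815, 0.164]
orientation: [3.098, 0.517, 0.0]
contact_force: [-4.4, 0.8, 10.5]
grip_width: -0.0
```

Call:
jog_arm:
  plan:
    - [[0,0,-0.1],0]
    - [[0,0,-0.1],0]
    - [[0,0,0],0]

```text
clock: 12.35
tcp_pos: [0.5373, -0.1815, 0.1621]
orientation: [3.098, 0.517, 0.0]
contact_force: [-3.9, 0.8, 10.3]
grip_width: 0.0001
```

Call:
jog_arm:
  plan:
    - [[0,0,-0.1],0]
    - [[0,0,-0.1],0]
    - [[0,0,0],0]

```text
clock: 12.65
tcp_pos: [0.5373, -0.1815, 0.1615]
orientation: [3.098, 0.517, 0.0]
contact_force: [-9.1, 1.7, 24.6]
grip_width: 0.0002
```

Call:
jog_arm:
  plan:
    - [[0,0,-0.1],0]
    - [[0,0,0],0]
    - [[0,0,0],0]
    - [[0,0,0],0]

```text
clock: 13.05
tcp_pos: [0.5374, -0.1814, 0.1614]
orientation: [3.098, 0.516, 0.0]
contact_force: [-11.4, 2.8, 32.7]
grip_width: 0.0
```

Run:
```python
from bench import *
import cv2,numpy as np
s=grab_frame("scene")[:,:,::-1];a=cv2.imread("pics/scene0.png");c=lambda i:cv2.resize(i[165:325,150:330],(400,356),interpolation=cv2.INTER_CUBIC)
cv2.imwrite("pics/c4.png",np.hstack([c(a),c(s)]));o=get_obs();print(o["tcp_pos"],o["contact_force"],o["qvel"].round(3))
```

```text
[ 0.53734704 -0.18145077  0.16144712] [-11.85572129   3.36001718  33.52929024] [-0.    -0.001  0.001  0.001  0.     0.     0.001]
```

View pics/c4.png

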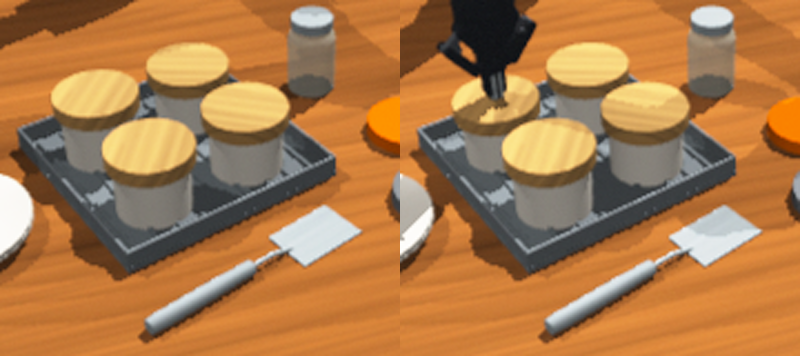

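Lid B now sits visibly lower and level, and the jar, the spatula and the other lids haven't moved. The press is 33 N, so I'll ease it slightly for margin and then hand in.

Call:
jog_arm:
  plan:
    - [[0,0,0.1],0]
    - [[0,0,0],0]
    - [[0,0,0],0]

```text
clock: 13.4
tcp_pos: [0.5373, -0.1815, 0.1615]
orientation: [3.098, 0.517, 0.0]
contact_force: [-8.5, 2.0, 24.9]
grip_width: -0.0001
```

```bash
python3 -c "
from bench import *
o=get_obs();print(o['tcp_pos'],o['contact_force']);print(hand_in())"
```

```text
[ 0.53733667 -0.1814706   0.16150258] [-8.48325646  1.95325356 24.88620381]
the job is handed in; nothing more can be done
None
```

The loose lid was the one nearest the plates on the robot's side, at about (0.538, -0.182). I pressed it home and handed the job in at about 13.4 s, still pressing on it with about 25 N.

- **Finding it:** I pressed all four lids near the edge. On this lid the edge gave way about 4.6 mm below where its centre held, and its outline tilted in the picture. The other three kept their outlines and held firm. I first misread this lid as home from a coarse crop; a closer comparison of the pictures and a gentle press at its centre corrected that.
- **Pressing it down:** the lid slid 8.1 mm at about 10 N, then stopped firmly. The force rose to 33 N there, and I eased it to 25 N.
- **Last checks:** the final picture shows the lid lower and level, with the jar, the spatula and the other lids where they were. Lid heights from the cameras read 2–3 mm lower than the contact heights on the three lids that were home. No check was left failing.

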